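# Load the hatch shuttle with water bottles

### The job

Get the bottle shuttle on the serving counter ready for the guests: slide the empty shuttle all the way back to its loading end beside the brake, push the brake lever over to its last notch so that it stays there by itself, then push every small wide-capped water bottle standing before it, upright, into a spring clip of its own until it snaps fully home. When all are in, press the brake's release button so that the lever springs back, and slide the loaded shuttle all the way to the other end of its track; leave the cups, the foil bowl and the spoon mug where they stand.

Things in the scene. Friction and masses are not known exactly. Their poses are not given: they have to be found in the camera images.
- track: fixed aluminium track on the counter, 600 mm along its y, 100 mm deep in x, 4 mm thick; it carries the shuttle, and at its +y end the brake. Origin on the counter (height 0), x points away from the robot, y along the track towards the brake, z up. The shuttle's four clips all open towards -x of this frame.
- shuttle (a joint): position of the sliding wooden shuttle (m): 0 all the way at the loading end (+y, beside the brake), 0.12 all the way at the other end (-y of the track). Sliding friction about 2 N; it is free while the brake lever is back. With the shuttle at 0 and the lever in its last notch a bolt holds it.
- shuttle_plate (a point): middle of the upper face of the shuttle's white plate, 10 mm above the counter; plate 135 mm deep (x) and 310 mm long (y), running from 90 mm before the clip points to 45 mm behind them. Behind the clips stands a back board, 12 mm thick and 78 mm above the plate; its face is 30 mm behind the clip points.
- shuttle_handle (a point): top centre of the black upright handle post at the -y end of the shuttle, post 22 x 22 mm, top 93 mm above the counter, free for about 80 mm downwards; grip or push it to slide the shuttle. It lies 65 mm nearer the robot (-x of the track) than the clip points and 72 mm further to -y than clip 0.
- brake (a joint): angle of the brake lever (rad): 0 leaning 40 degrees towards the robot (-x of the track), growing as it is pushed over to +x, end stop at 1.2. A spring drives it back to 0; a ratchet catches it in two notches, at about 0.55 and, last, 1.10 (it settles back by up to 0.08). Pushing it over takes about 4 to 10 N, 45 mm above its hinge.
- brake_hinge (a point): centre of the lever's hinge, 60 mm above the counter; the hinge runs along y of the track. The lever is a round bar 92 mm long with a black rubber grip 20 mm thick at its end; it swings in the x-z plane of the track. Nothing stands before it (-x); it can be pushed with shut fingers in a straight line along +x, 45 mm above the hinge, until the end stop is felt.
- brake_tip (a point): centre of the round end of the lever's rubber grip, 92 mm from the hinge
- release (a joint): travel of the release button (m): 0 up, 0.011 right down; it also bobs by itself as the lever ratchets. Pressed 8 mm or more, it frees the lever, which then springs back to 0. Takes about 2 N at first and up to about 5 N right down.
- release_top (a point): centre of the top of the round black release button, 30 mm across, 62 mm above the counter, beyond the lever at the +y end of the track (75 mm further along y than the lever, so clear of its swing); pressed straight down
- clip0 (a point): point on the plate where the middle of a bottle's underside stands when fully home in spring clip 0 (0 next to the handle, 3 next to the brake, 75 mm apart). x: into the clip (bottles are pushed in along +x), y: towards the brake, z up. Two spring jaws hold the neck, 88 to 102 mm above the plate; their round tips reach 21 mm before this point.
- clip1 (a point): point on the plate where the middle of a bottle's underside stands when fully home in spring clip 1 (0 next to the handle, 3 next to the brake, 75 mm apart). x: into the clip (bottles are pushed in along +x), y: towards the brake, z up. The neck meets the jaws some 24 mm before this point; to be set down clear of the jaws, a bottle must stand 53 to 60 mm before it.
- clip2 (a point): point on the plate where the middle of a bottle's underside stands when fully home in spring clip 2 (0 next to the handle, 3 next to the brake, 75 mm apart). x: into the clip (bottles are pushed in along +x), y: towards the brake, z up. Pushing takes about 10 to 18 N, which drops as the bottle snaps past; it is home and upright when body and neck touch the back board and its black neck stop.
- clip3 (a point): point on the plate where the middle of a bottle's underside stands when fully home in spring clip 3 (0 next to the handle, 3 next to the brake, 75 mm apart). x: into the clip (bottles are pushed in along +x), y: towards the brake, z up. Push low, on the bottle's body just below the jaws; bottles cannot be lowered in from above.
- bottle0: small closed water bottle, may be absent; all alike, 0.2 to 0.4 kg, centre of mass low (35 mm up), upright on the counter before (robot side of) the shuttle. Origin at the middle of the underside, z up its axis. Body 60 mm across, 80 mm high; neck 40 mm across from 80 to 106 mm; white cap 52 mm across from 106 to 130 mm (top).
- bottle1: small closed water bottle, may be absent; all alike, 0.2 to 0.4 kg, centre of mass low (35 mm up), upright on the counter before (robot side of) the shuttle. Origin at the middle of the underside, z up its axis. Body 60 mm across, 80 mm high; neck 40 mm across from 80 to 106 mm; white cap 52 mm across from 106 to 130 mm (top).
- bottle2: small closed water bottle, may be absent; all alike, 0.2 to 0.4 kg, centre of mass low (35 mm up), upright on the counter before (robot side of) the shuttle. Origin at the middle of the underside, z up its axis. Body 60 mm across, 80 mm high; neck 40 mm across from 80 to 106 mm; white cap 52 mm across from 106 to 130 mm (top).
- bottle3: small closed water bottle, may be absent; all alike, 0.2 to 0.4 kg, centre of mass low (35 mm up), upright on the counter before (robot side of) the shuttle. Origin at the middle of the underside, z up its axis. Body 60 mm across, 80 mm high; neck 40 mm across from 80 to 106 mm; white cap 52 mm across from 106 to 130 mm (top).
- cups: bystander: stack of white and brown cups, 86 mm across, 180 mm high; origin at the middle of the underside
- foil_bowl: bystander: foil bowl 150 mm across, 45 mm high; origin at the middle of the underside
- spoon_mug: bystander: brown cup with white spoons, 84 mm across, 100 mm high; origin at the middle of the underside

How it is judged:
By the outcome, as a careful person would: the job done as asked, in the order asked, and still so for the second after the job is handed in, with the robot touching nothing.
Of bottle0, bottle1, bottle2, bottle3 only 2 to 4 are there at a start; the rules pass over those that are not, and their reading is None.
At some moment in a run one of bottle0, bottle1, bottle2, bottle3 may be knocked a few centimetres aside while the robot is not near it.
It also fails if it takes over 210 s, if anything falls off the work surface, if the arm or the gripper's body presses on something with over 40 N, if the wrist force passes 120 N, or if a joint passes its speed limit or range.

### The arm

A 6-joint arm with a two-finger parallel gripper is mounted at the origin on the work surface. World frame = base frame: x ahead of the robot, y to its left, z up, the work surface at z = 0. Lengths are in m, angles in degrees, forces in N, time in s.
With the tool pointing down it reaches from about 0.35 to 0.875 m from the base axis. Payload 4.2 kg.
Tool frame: the origin (TCP) lies midway between the tips of the shut fingers; the grasp point (between the pads) lies 19 mm behind it; z points along the fingers, y is the line along which they close (so a half turn about z gives the same grasp; the last joint's range is limited). The gripper opens to 87 mm and grips with 3 to 60 N. Pads are 19 mm wide; open, the fingers measure 117 mm over their backs; the gripper's body (75 mm by 190 mm) begins 51 mm behind the grasp point.
Start: joints at [91.421, 22.042, 0.453, 0, -68.411, -14.817], TCP at [0.145, 0.608, 0.223] pointing down, gripper open.
Joint ranges: [-179.83, 179.83], [-69.29, 118.12], [-61.27, 80.66], [-181.25, 117.63], [-171.15, -9.14], [-177.46, 177.46]. Speed limits (degrees/s): [159.86, 159.86, 180, 180, 180, 180].

### API

Orientations are given as a 3x3 rotation matrix whose columns are the frame's x, y, z axes.
In Python, from station import r, cams gives the robot as it stands.
- The arm moves only by the tool play_rows, never from a script. Its argument "commands" is text: rows parted by semicolons, each of 6 numbers parted by spaces: the shift along the world's x, y, z normalised to -1 to 1, where 1 is 30 mm, then the turn, a rotation vector about the world's x, y, z normalised to -1 to 1, where 1 is 0.15 rad. A call has 1 to 20 rows; each row shifts and turns the commanded pose from where the row before left it; what a row does not reach is not made up. A row lasts 1/10 s, in which the tool goes at most 50 mm and 8.59 degrees, less where a joint would pass 70% of its speed; a pose out of reach is approached as far as the arm can. A call with a number of a shift or a turn outside -1 to 1 is refused whole. A call with a gripper value outside its range is refused whole. "grip" is the finger opening in mm, from 0 to 87, set as the call begins (left out, the last holds). The fingers move at their own pace and stop on an object; the grip force is fixed at half the most. Time passes only in rows, so rows that do not move let the fingers close. It gives the time, the measured TCP pose, the force, the opening and the grip force at its end, in the units of the state.
- r.sense(): the state, without advancing time (a new reading comes with each control period).
- cams.capture(name): name is "scene" or "top" or "wrist"; returns (picture, depth): 480x640x3 uint8, blue, green, red; 480x640 float32, m along the optical axis (not along the pixel's ray), 0 where there is no reading.
- cams.camera_info(name): a dict with "mtx" (3x3 intrinsics, pixels), "R" (3x3) and "t" (3): a world point X has camera coordinates R X + t. Camera axes: x right, y down, z forward; pixel columns grow to the right and rows downward; lengths in m; the calibration is good to about 2 mm. The wrist camera is an equidistant fisheye: a pixel r from the principal point sees the ray r / f radians off the axis. A picture is of the moment at which its call begins: read the wrist's pose just before it. camera_info takes no time and is no camera call; for the wrist camera it gives the pose at the moment of the call.
- r.finish_job(): hands the job in; it is judged then, once.
The state is a dict: "time_s": time; "joints": joint angles; "joint_velocities": joint speeds; "effort": joint torques, N m; "tcp_pos": TCP position; "ee_rot": TCP orientation; "wrist_force": force on the tool from outside, world axes, zero at the start; "moment": the same for the moment, N m; "gripper_width": opening from 0.0 (shut) to 1.0 (fully open); "gripper_force": force on a finger pad.
Only numpy, scipy, OpenCV 4.12 (cv2) and the standard library are available. Lean on these libraries where they do the work, as an engineer would, in place of code of your own. Each camera call takes 0.05 s, during which the arm holds its last target. There are 200 camera calls.

## Working session

There is one attempt and no reset: what is moved stays moved. The work goes in short steps, Python scripts to look and compute and a tool call to move; the robot and the scene stay as the last step left them, time stands still between calls to the robot, and variables do not carry over. Pictures are saved under pics/ and viewed, at most 14 in all, crops included, and the job is handed in when it is done.

Besides the shell and the picture viewer there is one more tool, called after ">>>" as name(argument=value, ...) on one line, values as JSON. play_rows: Moves the arm, as the interface text tells. Scaled input: -1 to 1 covers 30 mm each way for a shift and 0.15 rad each way for a turn. Its arguments: {"type":"object","properties":{"commands":{"type":"string"},"grip":{"type":"number"}},"required":["commands"]}

```bash
mkdir -p pics; ls; cat > h.py <<'E'
import numpy as np, cv2
from station import r, cams
def cap(n,f):
    i=cams.camera_info(n); p,d=cams.capture(n)
    cv2.imwrite(f'pics/{f}.png',p); np.savez(f'pics/{f}.npz',p=p,d=d,m=i['mtx'],R=i['R'],t=i['t']); return p,d
def pt(f,u,v,z=None):
    a=np.load(f'pics/{f}.npz'); m,R,t=a['m'],a['R'],np.ravel(a['t'])
    ray=np.array([(u-m[0,2])/m[0,0],(v-m[1,2])/m[1,1],1])
    c=-R.T@t; w=R.T@ray
    if z is None: s=np.median(a['d'][v-1:v+2,u-1:u+2])
    else: s=(z-c[2])/w[2]
    return np.round(c+s*w,4)
E
python3 - <<'E'
from h import *
for n in ('scene','top'):
    cap(n,n+'0'); i=cams.camera_info(n); print(n,-np.array(i['R']).T@np.ravel(i['t']),i['mtx'])
s=r.sense(); print(s)
E
```

```text
pics
scene [1.27217024 1.19036514 1.2760887 ] [[596.01260979   0.         316.31320902]
 [  0.         596.01260979 241.27877569]
 [  0.           0.           1.        ]]
top [ 0.41164424 -0.03727685  1.36413906] [[439.02115747   0.         316.38422449]
 [  0.         439.02115747 237.96861744]
 [  0.           0.           1.        ]]
{'time_s': 0.1, 'joints': array([ 9.14215811e+01,  2.20867156e+01,  3.86546937e-01, -2.53861524e-02,
       -6.84104804e+01, -1.48162181e+01]), 'joint_velocities': array([-0.03333902, -0.02489016,  0.12152994,  0.14707901,  0.06743583,
        0.12864088]), 'effort': array([-5.00618880e-04, -3.91692460e+01,  1.87932694e+01,  4.23179135e+00,
        1.34766535e-02, -7.44695194e-05]), 'tcp_pos': array([0.14464762, 0.60747288, 0.22155776]), 'ee_rot': array([[ 9.72759712e-01, -2.31815468e-01, -3.63951373e-04],
       [-2.31815734e-01, -9.72757780e-01, -1.94078221e-03],
       [ 9.58668068e-05,  1.97228440e-03, -9.99998050e-01]]), 'wrist_force': array([-1.00743926, -0.22934734, -0.19136048]), 'moment': array([-0.00755783, -0.02931033,  0.00269335]), 'gripper_force': 0.0, 'gripper_width': 1.0008858024661238}
```

View pics/top0.png

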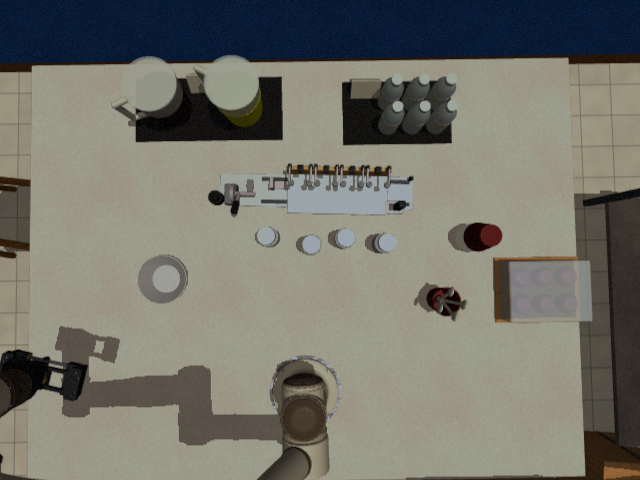

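View pics/scene0.png

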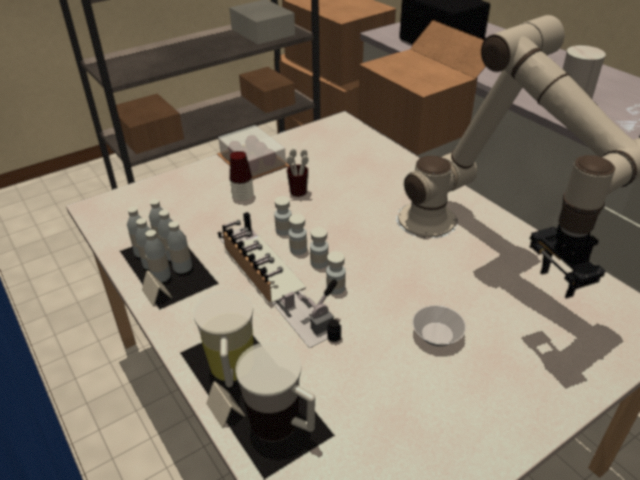

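Four bottles stand before the shuttle (top view caps near (266,236), (311,243), (344,237), (385,242)). The handle is near (400,205), the lever grip near (235,208) and the button near (215,197). I'll enlarge this area.

```bash
python3 - <<'E'
from h import *
p=cv2.imread('pics/top0.png')[155:260,200:425]
cv2.imwrite('pics/c1.png',cv2.resize(p,None,fx=3.5,fy=3.5,interpolation=cv2.INTER_CUBIC))
E
```

```text
(no output)
```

View pics/c1.png

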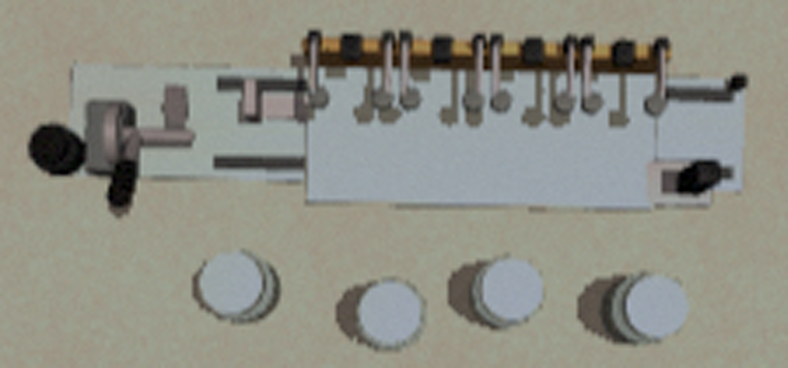

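```bash
python3 - <<'E'
from h import *
L=dict(tr_bl=(75,65,.004),tr_br=(743,80,.004),tr_fr=(740,190,.004),tr_fl=(75,178,.004),pl_fl=(307,202,.01),pl_fr=(655,208,.01),btn=(57,149,.062),tip=(120,195,.13),handle=(712,174,.093),b0=(232,285,.13),b1=(390,313,.13),b2=(510,291,.13),b3=(655,306,.13),j0=(655,103,.105),j0l=(592,102,.105),j3l=(317,97,.105),j3r=(383,98,.105),bump0=(623,53,.1),bump3=(351,46,.1))
for k,(a,b,z) in L.items(): print(k,pt('top0',200+a/3.5,155+b/3.5,z))
E
```

```text
tr_bl [0.6746 0.2514 0.004 ]
tr_br [ 0.6523 -0.3437  0.004 ]
tr_fr [ 0.554  -0.3386  0.004 ]
tr_fl [0.5736 0.2521 0.004 ]
pl_fl [0.5485 0.0459 0.01  ]
pl_fr [ 0.5385 -0.2617  0.01  ]
btn [0.5917 0.2549 0.062 ]
tip [0.5443 0.1891 0.13  ]
handle [ 0.5583 -0.2959  0.093 ]
b0 [0.4703 0.0997 0.13  ]
b1 [ 0.4459 -0.027   0.13  ]
b2 [ 0.4621 -0.1237  0.13  ]
b3 [ 0.4482 -0.2401  0.13  ]
j0 [ 0.6164 -0.2479  0.105 ]
j0l [ 0.618  -0.1959  0.105 ]
j3l [0.6256 0.0308 0.105 ]
j3r [ 0.6239 -0.0236  0.105 ]
bump0 [ 0.6594 -0.2231  0.1   ]
bump3 [0.6685 0.0023 0.1   ]
```

>>> play_rows(commands=".79 -.69 .07 0 0 .09;.79 -.69 .07 0 0 .09;.79 -.69 .07 0 0 .09;.79 -.69 .07 0 0 .09;.79 -.69 .07 0 0 .09;.79 -.69 .07 0 0 .09;.79 -.69 .07 0 0 .09;.79 -.69 .07 0 0 .09;.79 -.69 .07 0 0 .09;.79 -.69 .07 0 0 .09;.79 -.69 .07 0 0 .09;.79 -.69 .07 0 0 .09;.79 -.69 .07 0 0 .09;.79 -.69 .07 0 0 .09;.79 -.69 .07 0 0 .09;0 0 0 0 0 0", grip=0)

```text
time_s: 1.7
tcp_pos: [0.5022, 0.2953, 0.2535]
ee_rot: [[0.999, -0.035, -0.0], [-0.035, -0.999, -0.001], [-0.0, 0.001, -1.0]]
wrist_force: [-0.0, 0.5, 0.2]
gripper_width: 0.007
gripper_force: 0.0
```

>>> play_rows(commands=".1 -1 0 0 0 0;.1 -1 0 0 0 0;.1 -1 0 0 0 0;.1 -1 0 0 0 0;.1 -1 0 0 0 0;.1 -1 0 0 0 0;.1 -1 0 0 0 0;.1 -1 0 0 0 0;.1 -1 0 0 0 0;.1 -1 0 0 0 0;.1 -1 0 0 0 0;.1 -1 0 0 0 0;.1 -1 0 0 0 0;.1 -1 0 0 0 0;.1 -1 0 0 0 0;.1 -1 0 0 0 0;.1 -1 0 0 0 0;.1 -1 0 0 0 0;.1 -1 0 0 0 0;0 0 0 0 0 0")

```text
time_s: 3.7
tcp_pos: [0.5571, -0.2747, 0.2528]
ee_rot: [[0.999, -0.035, -0.002], [-0.035, -0.999, 0.0], [-0.002, -0.0, -1.0]]
wrist_force: [-0.8, 0.5, -0.9]
gripper_width: 0.009
gripper_force: 0.0
```

>>> play_rows(commands="0 -1 0 0 0 0;0 -1 0 0 0 0;0 -.4 -.2 0 0 0;0 0 -1 0 0 0;0 0 -1 0 0 0;0 0 -1 0 0 0;0 0 -1 0 0 0;0 0 -1 0 0 0;0 0 -.8 0 0 0;0 0 0 0 0 0;0 .3 0 0 0 0;0 .3 0 0 0 0;0 .2 0 0 0 0;0 .2 0 0 0 0;0 .2 0 0 0 0;0 .2 0 0 0 0")

```text
time_s: 5.3
tcp_pos: [0.5582, -0.3028, 0.0753]
ee_rot: [[1.0, -0.031, 0.003], [-0.031, -1.0, -0.002], [0.003, 0.002, -1.0]]
wrist_force: [0.3, -3.0, 1.2]
gripper_width: 0.001
gripper_force: 1.3
```

>>> play_rows(commands=".01 .3 0 0 0 0;.01 .3 0 0 0 0;.01 .3 0 0 0 0;.01 .3 0 0 0 0;.01 .3 0 0 0 0;.01 .3 0 0 0 0;.01 .3 0 0 0 0")

```text
time_s: 6.0
tcp_pos: [0.5596, -0.2387, 0.074]
ee_rot: [[1.0, -0.031, 0.0], [-0.031, -1.0, -0.0], [0.0, 0.0, -1.0]]
wrist_force: [1.5, -2.2, 0.9]
gripper_width: 0.01
gripper_force: 1.4
```

>>> play_rows(commands=".01 .15 0 0 0 0;.01 .15 0 0 0 0;.01 .15 0 0 0 0;.01 .15 0 0 0 0;.01 .15 0 0 0 0;.01 .15 0 0 0 0")

```text
time_s: 6.6
tcp_pos: [0.5594, -0.2349, 0.0743]
ee_rot: [[1.0, -0.031, -0.004], [-0.031, -0.999, -0.028], [-0.003, 0.028, -1.0]]
wrist_force: [0.4, -108.0, -24.7]
gripper_width: 0.005
gripper_force: 53.0
```

>>> play_rows(commands="0 -.6 0 0 0 0;0 -.6 0 0 0 0;0 -.6 0 0 0 0;0 0 1 0 0 0;0 0 1 0 0 0;0 0 1 0 0 0;0 0 1 0 0 0")

```text
time_s: 7.3
tcp_pos: [0.5606, -0.2655, 0.1947]
ee_rot: [[1.0, -0.03, -0.002], [-0.03, -1.0, 0.001], [-0.002, -0.001, -1.0]]
wrist_force: [0.2, 0.0, 0.2]
gripper_width: 0.002
gripper_force: 0.0
```

```bash
python3 - <<'E'
from h import *
cap('top','top1')
p=cv2.imread('pics/top1.png')[155:260,200:425]
cv2.imwrite('pics/c2.png',cv2.resize(p,None,fx=3.5,fy=3.5,interpolation=cv2.INTER_CUBIC))
E
```

```text
(no output)
```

View pics/c2.png

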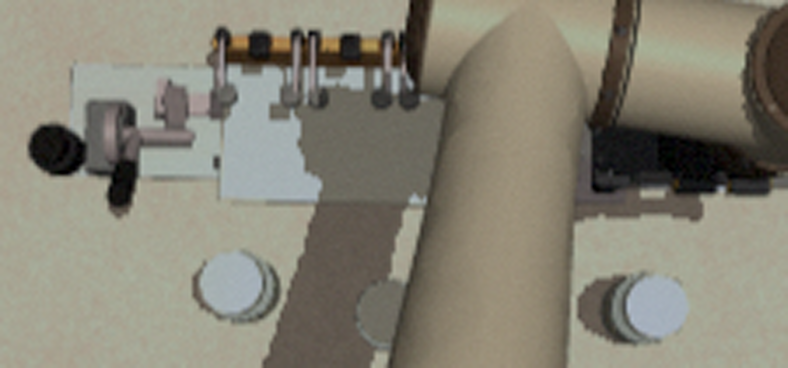

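The plate's left edge has moved to x≈221 in the crop, hard against the loading end, with bottles undisturbed. Next is the lever.

>>> play_rows(commands="-.13 .94 0 0 0 0;-.13 .94 0 0 0 0;-.13 .94 0 0 0 0;-.13 .94 0 0 0 0;-.13 .94 0 0 0 0;-.13 .94 0 0 0 0;-.13 .94 0 0 0 0;-.13 .94 0 0 0 0;-.13 .94 0 0 0 0;-.13 .94 0 0 0 0;-.13 .94 0 0 0 0;-.13 .94 0 0 0 0;-.13 .94 0 0 0 0;-.13 .94 0 0 0 0;-.13 .94 0 0 0 0;-.13 .94 0 0 0 0;0 0 -1 0 0 0;0 0 -1 0 0 0;0 0 -1 0 0 0;0 0 0 0 0 0")

```text
time_s: 9.35
tcp_pos: [0.495, 0.1833, 0.0999]
ee_rot: [[0.999, -0.031, -0.01], [-0.031, -0.999, -0.005], [-0.009, 0.006, -1.0]]
wrist_force: [-0.6, -0.9, 0.7]
gripper_width: 0.004
gripper_force: 0.0
```

```bash
python3 - <<'E'
from h import *
L=dict(pl_fl=(219,199,.01),btn=(57,149,.062),hinge=(120,135,.07),tip=(121,185,.13),j3l=(222,95,.105),j3r=(292,98,.105),j2l=(318,98,.105),j2r=(382,99,.105),bump3=(260,43,.1),bump2=(350,46,.1))
for k,(a,b,z) in L.items(): print(k,pt('top1',200+a/3.5,155+b/3.5,z))
E
```

```text
pl_fl [0.5523 0.1237 0.01  ]
btn [0.5917 0.2549 0.062 ]
hinge [0.6017 0.1997 0.07  ]
tip [0.5523 0.1882 0.13  ]
j3l [0.6284 0.109  0.105 ]
j3r [0.6251 0.0514 0.105 ]
j2l [0.6247 0.03   0.105 ]
j2r [ 0.6231 -0.0228  0.105 ]
bump3 [0.6722 0.0777 0.1   ]
bump2 [0.6686 0.0031 0.1   ]
```

>>> play_rows(commands=".5 0 0 0 0 0;.5 0 0 0 0 0;.5 0 0 0 0 0;.4 0 0 0 0 0;.3 0 0 0 0 0;.3 0 0 0 0 0;.3 0 0 0 0 0;.3 0 0 0 0 0;.2 0 0 0 0 0;0 0 0 0 0 0")

```text
time_s: 10.35
tcp_pos: [0.5985, 0.1845, 0.1037]
ee_rot: [[0.999, -0.032, 0.0], [-0.032, -0.999, -0.0], [0.0, 0.0, -1.0]]
wrist_force: [-2.5, 0.4, 1.1]
gripper_width: 0.006
gripper_force: 1.3
```

>>> play_rows(commands=".2 0 0 0 0 0;.1 0 0 0 0 0;.1 0 0 0 0 0;0 0 0 0 0 0")

```text
time_s: 10.75
tcp_pos: [0.609, 0.1844, 0.1028]
ee_rot: [[0.999, -0.032, -0.003], [-0.032, -0.999, -0.001], [-0.003, 0.001, -1.0]]
wrist_force: [-4.3, 0.5, -3.0]
gripper_width: 0.003
gripper_force: 2.0
```

>>> play_rows(commands=".1 0 0 0 0 0;.1 0 0 0 0 0;.1 0 0 0 0 0;0 0 0 0 0 0")

```text
time_s: 11.15
tcp_pos: [0.6116, 0.1843, 0.1027]
ee_rot: [[0.999, -0.032, -0.016], [-0.032, -0.999, -0.003], [-0.016, 0.004, -1.0]]
wrist_force: [-20.4, 4.1, 5.9]
gripper_width: 0.005
gripper_force: 10.4
```

>>> play_rows(commands="-.5 0 0 0 0 0;-.7 0 0 0 0 0;-1 0 0 0 0 0;-1 0 0 0 0 0;-1 0 0 0 0 0;0 0 1 0 0 0;0 0 1 0 0 0;0 0 1 0 0 0;0 0 1 0 0 0;0 0 0 0 0 0", grip=87)

```text
time_s: 12.15
tcp_pos: [0.4972, 0.1867, 0.2307]
ee_rot: [[0.999, -0.03, 0.015], [-0.03, -1.0, 0.007], [0.015, -0.008, -1.0]]
wrist_force: [-0.1, 0.2, -0.2]
gripper_width: 0.826
gripper_force: 0.0
```

```bash
python3 - <<'E'
from h import *
cap('top','top2');cap('scene','scene2')
p=cv2.imread('pics/top2.png')[155:260,200:425]
a=cv2.resize(p,None,fx=3,fy=3,interpolation=cv2.INTER_CUBIC)
p=cv2.imread('pics/scene2.png')[190:350,200:370]
b=cv2.resize(p,None,fx=2,fy=2,interpolation=cv2.INTER_CUBIC)[:280]
o=np.zeros((595,675,3),np.uint8);o[:315]=a;o[315:,:340]=b;cv2.imwrite('pics/c3.png',o)
E
```

```text
(no output)
```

View pics/c3.png

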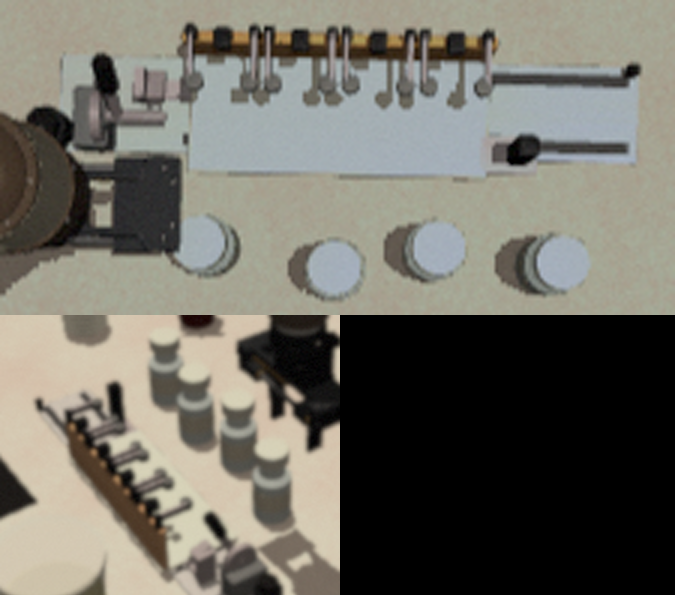

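```bash
python3 - <<'E'
from h import *
P=lambda a,b,z: pt('top2',200+a/3,155+b/3,z)
print(P(190,171,.01),P(485,178,.01),'handle',P(523,149,.093))
J=[(484,428,88.5),(404,351,87),(328,272,87),(249,193,86)]
for k,(a,b,v) in enumerate(J): print(k,P((a+b)/2,v,.105))
for c in ((203,243),(334,267),(438,249),(562,263)): print(P(*c,.13))
i=cams.camera_info('wrist');print(i['mtx'],i['R'],i['t'])
E
```

```text
[0.5518 0.1213 0.01  ] [ 0.54   -0.1828  0.01  ] handle [ 0.5597 -0.2113  0.093 ]
0 [ 0.6178 -0.1464  0.105 ]
1 [ 0.6203 -0.0709  0.105 ]
2 [0.6214 0.0036 0.105 ]
3 [0.6235 0.0796 0.105 ]
[0.4715 0.0958 0.13  ]
[ 0.4471 -0.0267  0.13  ]
[ 0.4625 -0.1245  0.13  ]
[ 0.4476 -0.2406  0.13  ]
[[371.64829954   0.         325.73179388]
 [  0.         371.64829954 239.78787037]
 [  0.           0.           1.        ]] [[-0.03079886 -0.99951445 -0.00472095]
 [-0.96774171  0.02863754  0.25031157]
 [-0.25005483  0.01227797 -0.96815383]] [0.20039463 0.44327015 0.51441448]
```

>>> play_rows(commands="-.22 -.74 0 0 0 0;-.22 -.74 0 0 0 0;-.22 -.74 0 0 0 0;-.22 -.74 0 0 0 0;0 0 -1 0 0 0;0 0 -1 0 0 0;0 0 -.5 0 0 0;0 0 0 0 0 0;0 0 0 0 0 0")

```text
time_s: 13.15
tcp_pos: [0.4667, 0.0954, 0.1492]
ee_rot: [[1.0, -0.031, 0.0], [-0.031, -1.0, -0.001], [0.0, 0.001, -1.0]]
wrist_force: [0.1, 0.7, 1.1]
gripper_width: 1.0
gripper_force: 0.0
```

```bash
python3 - <<'E'
from h import *
cap('wrist','w1'); print(r.sense()['tcp_pos'],r.sense()['ee_rot'])
E
```

```text
[0.46705777 0.09576949 0.1498178 ] [[ 9.99508973e-01 -3.12892671e-02  1.67196940e-03]
 [-3.12898608e-02 -9.99510298e-01  3.30128754e-04]
 [ 1.66082114e-03 -3.82282341e-04 -9.99998548e-01]]
```

View pics/w1.png

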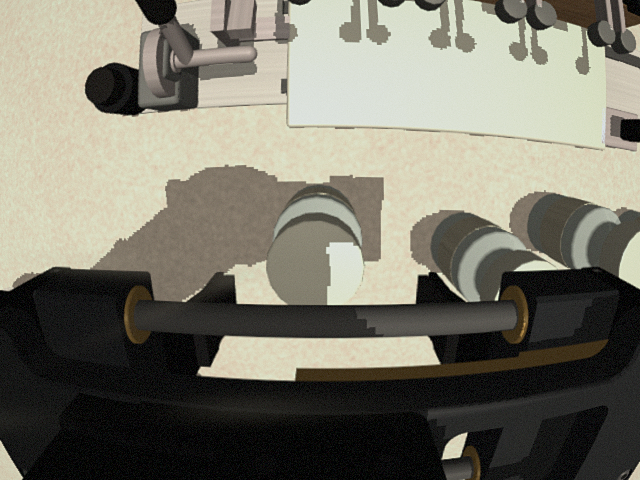

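```bash
cat >> h.py <<'E'
def wpt(f,u,v,z):
    a=np.load(f'pics/{f}.npz'); m,R,t=a['m'],a['R'],np.ravel(a['t'])
    d=np.array([u-m[0,2],v-m[1,2]]); q=np.linalg.norm(d); th=q/m[0,0]
    w=R.T@np.array([*(d/q*np.sin(th)),np.cos(th)]); c=-R.T@t
    return np.round(c+(z-c[2])/w[2]*w,4)
E
python3 - <<'E'
from h import *
print('cap',wpt('w1',315,256,.13),'sides',wpt('w1',266,262,.13),wpt('w1',364,262,.13))
print('edge',wpt('w1',289,126,.01),wpt('w1',605,148,.01),'back',wpt('w1',289,28,.01))
E
```

```text
cap [0.4809 0.0993 0.13  ] sides [0.4783 0.1248 0.13  ] [0.4768 0.0742 0.13  ]
edge [0.5527 0.1211 0.01  ] [ 0.5429 -0.184   0.01  ] back [0.6355 0.1188 0.01  ]
```

Cap at (315,256) in the wrist view, measured near (0.473, 0.0985). I'll grasp it.

>>> play_rows(commands=".2 .1 -.3 0 0 0;0 0 -.7 0 0 0;0 0 -.66 0 0 0;0 0 0 0 0 0")

```text
time_s: 13.6
tcp_pos: [0.4712, 0.0984, 0.0972]
ee_rot: [[0.999, -0.032, -0.004], [-0.032, -0.999, -0.002], [-0.004, 0.002, -1.0]]
wrist_force: [-0.6, -1.0, 0.3]
gripper_width: 0.998
gripper_force: 0.0
```

>>> play_rows(commands="0 0 0 0 0 0;0 0 0 0 0 0;0 0 0 0 0 0;0 0 0 0 0 0;0 0 0 0 0 0;0 0 0 0 0 0;0 0 0 0 0 0", grip=40)

```text
time_s: 14.3
tcp_pos: [0.4728, 0.0992, 0.0997]
ee_rot: [[1.0, -0.031, 0.001], [-0.031, -1.0, 0.001], [0.001, -0.001, -1.0]]
wrist_force: [0.8, 1.0, 2.6]
gripper_width: 0.588
gripper_force: 30.0
```

>>> play_rows(commands="0 0 .5 0 0 0;0 0 .8 0 0 0;.4 -.06 0 0 0 0;.7 -.1 0 0 0 0;.8 -.13 0 0 0 0;.8 -.13 0 0 0 0;.65 -.1 0 0 0 0;.4 -.07 0 0 0 0;0 0 0 0 0 0;0 0 0 0 0 0")

```text
time_s: 15.3
tcp_pos: [0.5838, 0.0809, 0.1371]
ee_rot: [[0.999, -0.032, -0.003], [-0.032, -0.999, -0.0], [-0.003, 0.001, -1.0]]
wrist_force: [-0.5, -0.4, -2.9]
gripper_width: 0.588
gripper_force: 30.0
```

>>> play_rows(commands=".03 0 -.4 0 0 0;0 0 -.3 0 0 0;0 0 -.17 0 0 0;0 0 0 0 0 0;0 0 0 0 0 0")

```text
time_s: 15.8
tcp_pos: [0.5857, 0.0813, 0.1121]
ee_rot: [[1.0, -0.031, -0.0], [-0.031, -1.0, -0.0], [-0.0, 0.0, -1.0]]
wrist_force: [1.8, 0.1, -1.3]
gripper_width: 0.59
gripper_force: 30.0
```

>>> play_rows(commands="0 0 -.04 0 0 0;0 0 0 0 0 0;0 0 0 0 0 0", grip=87)

```text
time_s: 16.1
tcp_pos: [0.5863, 0.0813, 0.1118]
ee_rot: [[1.0, -0.031, 0.002], [-0.031, -1.0, 0.0], [0.002, -0.0, -1.0]]
wrist_force: [-0.3, 0.0, -0.4]
gripper_width: 0.777
gripper_force: 0.0
```

>>> play_rows(commands="0 0 0 0 0 0;0 0 .6 0 0 0;0 0 1 0 0 0;0 0 .8 0 0 0;-1 0 0 0 0 0;-1 -.1 0 0 -.4 0;-1 0 0 0 -.4 0;0 0 0 0 -.4 0;0 0 -1 0 0 0;0 0 -1 0 0 0;0 0 -1 0 0 0;0 0 -.3 0 0 0;0 0 0 0 0 0", grip=0)

```text
time_s: 17.4
tcp_pos: [0.4953, 0.0778, 0.0831]
ee_rot: [[0.984, -0.031, 0.177], [-0.031, -1.0, -0.002], [0.177, -0.004, -0.984]]
wrist_force: [0.5, 0.1, -0.1]
gripper_width: 0.006
gripper_force: 0.0
```

```bash
python3 - <<'E'
from h import *
cap('wrist','w2')
E
```

```text
(no output)
```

View pics/w2.png

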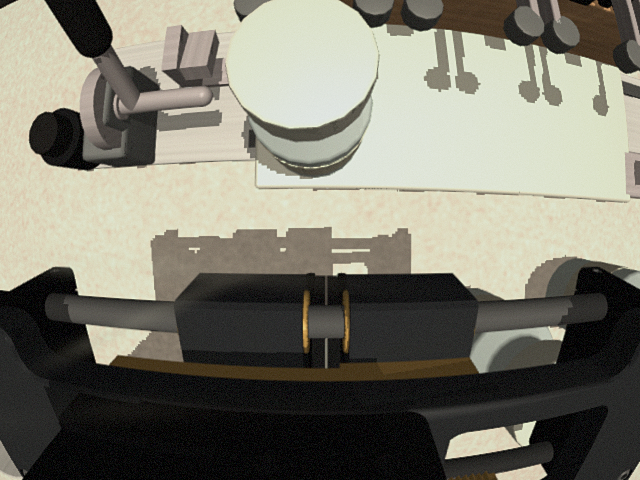

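```bash
python3 - <<'E'
from h import *
print(wpt('w2',228,60,.14),wpt('w2',379,60,.14),wpt('w2',305,128,.14),'edge',wpt('w2',257,188,.01),wpt('w2',625,200,.01))
E
```

```text
[0.5873 0.1059 0.14  ] [0.5846 0.0563 0.14  ] [0.5618 0.0808 0.14  ] edge [0.5521 0.121  0.01  ] [ 0.5423 -0.1771  0.01  ]
```

>>> play_rows(commands=".7 -.02 0 0 0 0;.6 -.02 0 0 0 0;.3 -.01 0 0 0 0;.2 -.01 0 0 0 0;.2 -.01 0 0 0 0;.2 -.01 0 0 0 0;.2 -.01 0 0 0 0;.2 -.01 0 0 0 0;.2 -.01 0 0 0 0")

```text
time_s: 18.35
tcp_pos: [0.5783, 0.0742, 0.083]
ee_rot: [[0.984, -0.031, 0.175], [-0.032, -0.999, -0.002], [0.175, -0.004, -0.985]]
wrist_force: [-9.9, 2.5, 6.1]
gripper_width: 0.007
gripper_force: 5.5
```

>>> play_rows(commands=".15 0 0 0 0 0;.15 0 0 0 0 0;.15 0 0 0 0 0;.15 0 0 0 0 0")

```text
time_s: 18.75
tcp_pos: [0.5967, 0.0744, 0.0834]
ee_rot: [[0.984, -0.031, 0.176], [-0.031, -1.0, -0.001], [0.176, -0.005, -0.984]]
wrist_force: [-2.9, 0.8, 0.5]
gripper_width: 0.003
gripper_force: 1.5
```

Snapped past. I'll push on until the back board is felt.

>>> play_rows(commands=".1 0 0 0 0 0;.1 0 0 0 0 0;0 0 0 0 0 0")

```text
time_s: 19.05
tcp_pos: [0.6, 0.0737, 0.083]
ee_rot: [[0.985, -0.032, 0.171], [-0.032, -0.999, -0.003], [0.171, -0.002, -0.985]]
wrist_force: [-13.7, 1.5, 8.3]
gripper_width: 0.004
gripper_force: 6.8
```

>>> play_rows(commands=".1 0 0 0 0 0;.05 0 0 0 0 0;0 0 0 0 0 0")

```text
time_s: 19.35
tcp_pos: [0.6005, 0.0725, 0.0827]
ee_rot: [[0.986, -0.033, 0.163], [-0.033, -0.999, -0.006], [0.163, 0.001, -0.987]]
wrist_force: [-24.9, 1.9, 16.3]
gripper_width: 0.006
gripper_force: 12.2
```

>>> play_rows(commands="-1 0 0 0 0 0;-1 0 0 0 0 0;-1 0 0 0 0 0;-.5 0 0 0 0 0;0 0 .3 0 .4 0;0 0 1 0 .4 0;0 0 1 0 .4 0;0 0 0 0 0 0;0 0 0 0 0 0", grip=0)

```text
time_s: 20.25
tcp_pos: [0.5048, 0.0753, 0.1536]
ee_rot: [[0.999, -0.032, 0.004], [-0.032, -0.999, 0.002], [0.004, -0.002, -1.0]]
wrist_force: [0.1, -0.3, -0.2]
gripper_width: 0.004
gripper_force: 0.0
```

```bash
python3 - <<'E'
from h import *
cap('wrist','w3')
cap('scene','scene3')
p=cv2.resize(cv2.imread('pics/scene3.png')[190:350,190:370],None,fx=2,fy=2,interpolation=cv2.INTER_CUBIC)
q=cv2.resize(cv2.imread('pics/w3.png'),(427,320))
cv2.imwrite('pics/c4.png',np.hstack([p,q]))
E
```

```text
(no output)
```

View pics/c4.png

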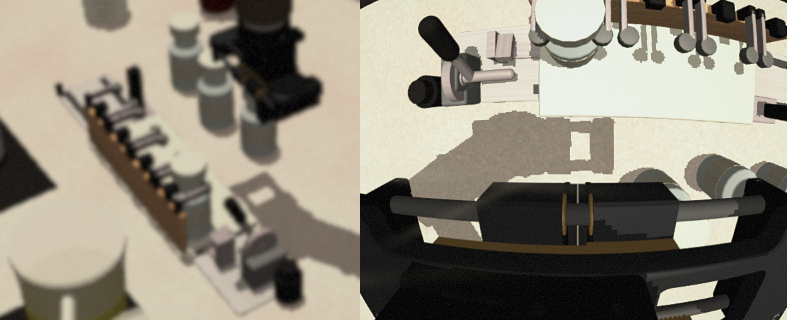

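```bash
cat >> h.py <<'E'
def caps(f):  # bright round cap tops in the top view, near z .13
    a=np.load(f'pics/{f}.npz'); d=a['d']; m,R,t=a['m'],a['R'],np.ravel(a['t'])
    v,u=np.mgrid[0:480,0:640]; ray=np.stack([(u-m[0,2])/m[0,0],(v-m[1,2])/m[1,1],np.ones_like(d)],-1)*d[...,None]
    W=(ray-t)@R
    k=(abs(W[...,2]-.13)<.014)&(W[...,0]>.3)&(W[...,0]<.73)&(abs(W[...,1]+.1)<.3)&(d>0)
    n,l,s,c=cv2.connectedComponentsWithStats(k.astype(np.uint8))
    for i in range(1,n):
        if 60<s[i,4]<600: print(s[i,4],np.round(W[l==i].mean(0),4))
E
python3 - <<'E'
from h import *
caps('top0'); print(); cap('top','top3'); caps('top3')
E
```

```text
74 [0.5527 0.1884 0.1323]
270 [0.4748 0.1007 0.1309]
264 [ 0.4662 -0.1236  0.1312]
276 [ 0.4506 -0.2394  0.1309]
263 [ 0.4485 -0.0264  0.1314]

254 [0.6395 0.0769 0.139 ]
266 [ 0.4662 -0.1237  0.1313]
276 [ 0.4506 -0.2396  0.1307]
264 [ 0.4484 -0.0263  0.1314]
```

>>> play_rows(commands="-.4 -.7 .1 0 0 0;-.5 -.9 .1 0 0 0;-.5 -.9 .1 0 0 0;-.47 -.87 .1 0 0 0;0 0 0 0 0 0;0 0 0 0 0 0", grip=87)

```text
time_s: 21.0
tcp_pos: [0.4464, -0.0271, 0.1648]
ee_rot: [[0.999, -0.033, 0.0], [-0.033, -0.999, -0.0], [0.0, 0.0, -1.0]]
wrist_force: [-0.4, 0.4, 0.1]
gripper_width: 0.465
gripper_force: 0.0
```

>>> play_rows(commands=".03 0 0 0 0 0;0 0 0 0 0 0;0 0 0 0 0 0;0 0 0 0 0 0;0 0 0 0 0 0;0 0 -.6 0 0 0;0 0 -.9 0 0 0;0 0 -.67 0 0 0;0 0 0 0 0 0;0 0 0 0 0 0")

```text
time_s: 22.0
tcp_pos: [0.4485, -0.0262, 0.1001]
ee_rot: [[1.0, -0.031, -0.0], [-0.031, -1.0, -0.0], [-0.0, 0.0, -1.0]]
wrist_force: [0.2, -0.6, 1.0]
gripper_width: 1.002
gripper_force: 0.0
```

>>> play_rows(commands="0 0 0 0 0 0;0 0 0 0 0 0;0 0 0 0 0 0;0 0 0 0 0 0;0 0 0 0 0 0;0 0 0 0 0 0;0 0 0 0 0 0", grip=40)

```text
time_s: 22.7
tcp_pos: [0.4482, -0.0263, 0.1]
ee_rot: [[1.0, -0.031, 0.0], [-0.031, -1.0, -0.0], [0.0, 0.0, -1.0]]
wrist_force: [-0.8, -0.5, 1.6]
gripper_width: 0.588
gripper_force: 30.0
```

>>> play_rows(commands="0 0 .5 0 0 0;0 0 .8 0 0 0;.4 .1 0 0 0 0;.7 .16 0 0 0 0;.8 .18 0 0 0 0;.8 .18 0 0 0 0;.8 .18 0 0 0 0;.6 .15 0 0 0 0;.35 .08 0 0 0 0;0 0 0 0 0 0;0 0 0 0 0 0;0 0 -.4 0 0 0;0 0 -.3 0 0 0;0 0 -.2 0 0 0;0 0 -.04 0 0 0;0 0 0 0 0 0")

```text
time_s: 24.3
tcp_pos: [0.5814, 0.0046, 0.1105]
ee_rot: [[1.0, -0.031, -0.0], [-0.031, -1.0, -0.0], [-0.0, 0.0, -1.0]]
wrist_force: [0.2, 0.9, -3.8]
gripper_width: 0.591
gripper_force: 30.0
```

>>> play_rows(commands="0 0 -.03 0 0 0;0 0 0 0 0 0;0 0 0 0 0 0;0 0 0 0 0 0;0 0 .5 0 0 0;0 0 1 0 0 0;0 0 .7 0 0 0", grip=87)

```text
time_s: 25.0
tcp_pos: [0.5822, 0.0047, 0.1776]
ee_rot: [[1.0, -0.031, 0.002], [-0.031, -1.0, -0.0], [0.002, 0.0, -1.0]]
wrist_force: [0.2, 0.5, -0.5]
gripper_width: 0.99
gripper_force: 0.0
```

>>> play_rows(commands="-.6 0 0 0 0 0;-1 0 0 0 0 0;-1 0 0 0 0 0;-.3 0 -.5 0 0 0;0 0 -1 0 0 0;0 0 -1 0 0 0;0 0 -.6 0 0 0;0 0 -.1 0 0 0;0 0 0 0 0 0", grip=0)

```text
time_s: 25.9
tcp_pos: [0.4949, 0.0047, 0.0799]
ee_rot: [[1.0, -0.031, -0.0], [-0.031, -1.0, -0.0], [-0.0, 0.0, -1.0]]
wrist_force: [-0.1, -0.4, -0.5]
gripper_width: 0.259
gripper_force: 0.0
```

>>> play_rows(commands="0 0 0 0 0 0;0 0 0 0 0 0;0 0 0 0 0 0;.7 -.02 0 0 0 0;.6 -.02 0 0 0 0;.3 -.01 0 0 0 0;.2 -.01 0 0 0 0;.2 -.01 0 0 0 0;.2 -.01 0 0 0 0;.2 -.01 0 0 0 0;.2 -.01 0 0 0 0;.2 -.01 0 0 0 0;.15 0 0 0 0 0;.15 0 0 0 0 0;.15 0 0 0 0 0")

```text
time_s: 27.4
tcp_pos: [0.5897, 0.0011, 0.0789]
ee_rot: [[0.999, -0.032, -0.006], [-0.032, -0.999, -0.001], [-0.006, 0.001, -1.0]]
wrist_force: [-4.0, 1.8, 0.6]
gripper_width: 0.009
gripper_force: 2.4
```

>>> play_rows(commands=".15 0 0 0 0 0;.1 0 0 0 0 0;.1 0 0 0 0 0;0 0 0 0 0 0")

```text
time_s: 27.8
tcp_pos: [0.5966, 0.0006, 0.0788]
ee_rot: [[0.999, -0.032, -0.014], [-0.032, -0.999, -0.002], [-0.014, 0.002, -1.0]]
wrist_force: [-14.3, 2.9, 9.0]
gripper_width: 0.004
gripper_force: 7.7
```

>>> play_rows(commands=".1 0 0 0 0 0;.07 0 0 0 0 0;0 0 0 0 0 0")

```text
time_s: 28.1
tcp_pos: [0.5968, 0.0001, 0.0788]
ee_rot: [[0.999, -0.033, -0.025], [-0.033, -0.999, -0.003], [-0.025, 0.004, -1.0]]
wrist_force: [-26.1, 3.0, 16.7]
gripper_width: 0.005
gripper_force: 13.0
```

>>> play_rows(commands="-1 0 0 0 0 0;-1 0 0 0 0 0;-1 0 0 0 0 0;-.5 0 0 0 0 0;0 0 .6 0 0 0;0 0 1 0 0 0;0 0 1 0 0 0;-.3 -.3 0 0 0 0;-.4 -.9 0 0 0 0;-.4 -.9 0 0 0 0;0 -.9 0 0 0 0;0 -.9 0 0 0 0;0 0 0 0 0 0;0 0 0 0 0 0", grip=87)

```text
time_s: 29.5
tcp_pos: [0.4703, -0.1161, 0.1577]
ee_rot: [[0.999, -0.033, 0.002], [-0.033, -0.999, 0.0], [0.002, -0.0, -1.0]]
wrist_force: [-0.5, 0.4, -0.1]
gripper_width: 0.996
gripper_force: 0.0
```

```bash
python3 - <<'E'
from h import *
cap('top','top4'); caps('top4')
cap('wrist','w4')
E
```

```text
256 [0.6395 0.0742 0.1387]
240 [0.6368 0.001  0.1391]
193 [ 0.4496 -0.2462  0.1312]
```

View pics/w4.png

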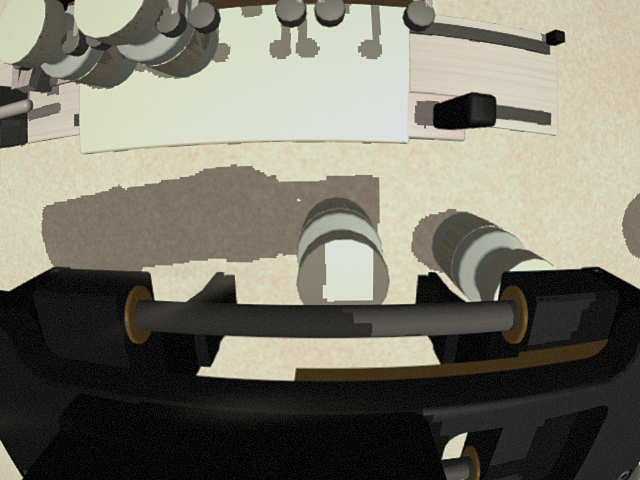

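```bash
python3 - <<'E'
from h import *
for a in [(203,17),(291,12),(330,12),(420,15)]: print(wpt('w4',*a,.105))
print('cap',wpt('w4',299,275,.13),wpt('w4',388,275,.13),wpt('w4',343,232,.13))
print('edge',wpt('w4',80,152,.01),wpt('w4',409,141,.01))
E
```

```text
[ 0.6243 -0.0479  0.105 ]
[ 0.6212 -0.1012  0.105 ]
[ 0.6201 -0.1238  0.105 ]
[ 0.6194 -0.177   0.105 ]
cap [ 0.4713 -0.1022  0.13  ] [ 0.4696 -0.1508  0.13  ] [ 0.4946 -0.1265  0.13  ]
edge [0.5541 0.1185 0.01  ] [ 0.5423 -0.1884  0.01  ]
```

```bash
python3 - <<'E'
from h import *
o=[]
for f in ('top2','top4'):
    o.append(cv2.resize(np.load(f'pics/{f}.npz')['p'][160:225,200:320],None,fx=4,fy=4,interpolation=cv2.INTER_CUBIC))
cv2.imwrite('pics/c5.png',np.vstack(o))
E
```

```text
(no output)
```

View pics/c5.png

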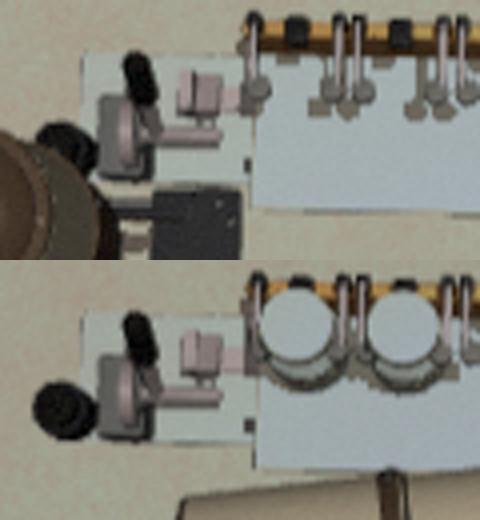

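>>> play_rows(commands="-.1 -.3 0 0 0 0;0 0 -.3 0 0 0;0 0 -.9 0 0 0;0 0 -.72 0 0 0;0 0 0 0 0 0;0 0 0 0 0 0")

```text
time_s: 30.2
tcp_pos: [0.4668, -0.1245, 0.1]
ee_rot: [[1.0, -0.031, -0.001], [-0.031, -1.0, -0.0], [-0.001, 0.0, -1.0]]
wrist_force: [0.4, -0.5, 0.5]
gripper_width: 1.002
gripper_force: 0.0
```

>>> play_rows(commands="0 0 0 0 0 0;0 0 0 0 0 0;0 0 0 0 0 0;0 0 0 0 0 0;0 0 0 0 0 0;0 0 0 0 0 0;0 0 0 0 0 0", grip=40)

```text
time_s: 30.9
tcp_pos: [0.4668, -0.1247, 0.1004]
ee_rot: [[1.0, -0.031, 0.0], [-0.031, -1.0, -0.0], [0.0, 0.0, -1.0]]
wrist_force: [-1.0, 0.3, 1.6]
gripper_width: 0.591
gripper_force: 30.0
```

>>> play_rows(commands="0 0 .5 0 0 0;0 0 .8 0 0 0;.33 .15 0 0 0 0;.6 .28 0 0 0 0;.7 .33 0 0 0 0;.7 .33 0 0 0 0;.7 .32 0 0 0 0;.4 .2 0 0 0 0;.3 .12 0 0 0 0;0 0 0 0 0 0;0 0 0 0 0 0;0 0 -.4 0 0 0;0 0 -.3 0 0 0;0 0 -.2 0 0 0;0 0 -.05 0 0 0;0 0 0 0 0 0")

```text
time_s: 32.5
tcp_pos: [0.5785, -0.0728, 0.1106]
ee_rot: [[1.0, -0.031, 0.0], [-0.031, -1.0, 0.0], [0.0, -0.0, -1.0]]
wrist_force: [0.3, 0.6, -3.4]
gripper_width: 0.588
gripper_force: 30.0
```

>>> play_rows(commands="0 0 -.03 0 0 0;0 0 0 0 0 0;0 0 0 0 0 0;0 0 0 0 0 0;0 0 .5 0 0 0;0 0 1 0 0 0;0 0 .7 0 0 0", grip=87)

```text
time_s: 33.2
tcp_pos: [0.5792, -0.0728, 0.1775]
ee_rot: [[1.0, -0.031, 0.002], [-0.031, -1.0, -0.0], [0.002, 0.0, -1.0]]
wrist_force: [0.9, 0.1, 0.7]
gripper_width: 0.992
gripper_force: 0.0
```

>>> play_rows(commands="-.6 0 0 0 0 0;-1 0 0 0 0 0;-1 0 0 0 0 0;-.3 0 -.5 0 0 0;0 0 -1 0 0 0;0 0 -1 0 0 0;0 0 -.6 0 0 0;0 0 -.1 0 0 0;0 0 0 0 0 0;0 0 0 0 0 0;0 0 0 0 0 0;0 0 0 0 0 0", grip=0)

```text
time_s: 34.4
tcp_pos: [0.4922, -0.0726, 0.0807]
ee_rot: [[1.0, -0.031, 0.002], [-0.031, -1.0, 0.0], [0.002, -0.0, -1.0]]
wrist_force: [-0.6, -0.4, 0.2]
gripper_width: 0.032
gripper_force: 0.0
```

>>> play_rows(commands="0 0 0 0 0 0;.7 -.02 0 0 0 0;.6 -.02 0 0 0 0;.3 0 0 0 0 0;.2 0 0 0 0 0;.2 0 0 0 0 0;.2 0 0 0 0 0;.2 0 0 0 0 0;.2 0 0 0 0 0;.2 0 0 0 0 0;.15 0 0 0 0 0;.15 0 0 0 0 0;.15 0 0 0 0 0")

```text
time_s: 35.7
tcp_pos: [0.5867, -0.0739, 0.0789]
ee_rot: [[0.999, -0.032, -0.006], [-0.032, -0.999, 0.0], [-0.006, 0.0, -1.0]]
wrist_force: [-4.6, 0.9, -0.0]
gripper_width: 0.008
gripper_force: 2.1
```

>>> play_rows(commands=".15 0 0 0 0 0;.1 0 0 0 0 0;.1 0 0 0 0 0;0 0 0 0 0 0")

```text
time_s: 36.1
tcp_pos: [0.5938, -0.0742, 0.0789]
ee_rot: [[0.999, -0.032, -0.014], [-0.032, -0.999, -0.0], [-0.014, 0.001, -1.0]]
wrist_force: [-14.4, 1.6, 7.1]
gripper_width: 0.005
gripper_force: 7.3
```

>>> play_rows(commands=".1 0 0 0 0 0;.07 0 0 0 0 0;0 0 0 0 0 0")

```text
time_s: 36.4
tcp_pos: [0.594, -0.0743, 0.0788]
ee_rot: [[0.999, -0.033, -0.025], [-0.033, -0.999, -0.001], [-0.025, 0.001, -1.0]]
wrist_force: [-24.4, 4.9, 16.3]
gripper_width: 0.004
gripper_force: 12.3
```

>>> play_rows(commands="-1 0 0 0 0 0;-1 0 0 0 0 0;-1 0 0 0 0 0;-.5 0 0 0 0 0;0 0 .6 0 0 0;0 0 1 0 0 0;0 0 1 0 0 0;-.2 -.8 0 0 0 0;-.2 -1 0 0 0 0;-.2 -1 0 0 0 0;-.2 -1 0 0 0 0;-.2 -1 0 0 0 0;-.2 -.5 0 0 0 0;0 0 0 0 0 0;0 0 0 0 0 0", grip=87)

```text
time_s: 37.9
tcp_pos: [0.465, -0.2333, 0.1583]
ee_rot: [[0.999, -0.032, 0.003], [-0.032, -0.999, -0.001], [0.003, 0.001, -1.0]]
wrist_force: [0.1, 0.0, 0.1]
gripper_width: 1.001
gripper_force: 0.0
```

```bash
python3 - <<'E'
from h import *
cap('top','top5'); caps('top5')
cap('wrist','w5')
E
```

```text
243 [0.6376 0.0007 0.1393]
248 [0.6391 0.0761 0.1389]
247 [ 0.6339 -0.0731  0.1389]
```

View pics/w5.png

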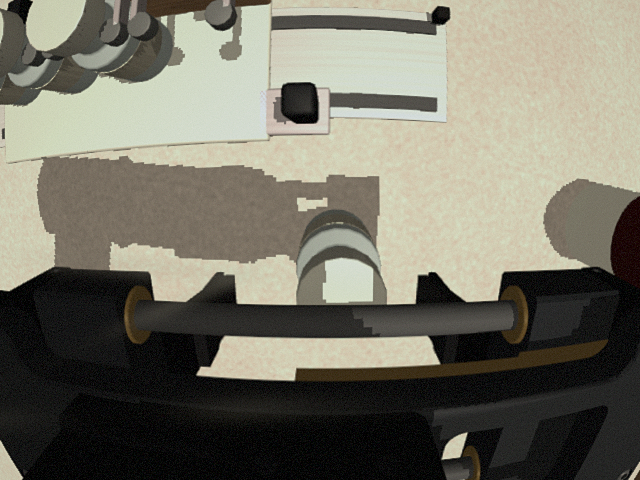

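```bash
python3 - <<'E'
from h import *
for a in [(143,25),(221,13)]: print(wpt('w5',*a,.105))
print('cap',wpt('w5',297,285,.13),wpt('w5',386,285,.13),wpt('w5',340,248,.13), 'handle',wpt('w5',299,103,.093))
E
```

```text
[ 0.6217 -0.1238  0.105 ]
[ 0.6201 -0.1763  0.105 ]
cap [ 0.4599 -0.218   0.13  ] [ 0.4582 -0.2672  0.13  ] [ 0.4804 -0.2421  0.13  ] handle [ 0.5611 -0.2208  0.093 ]
```

>>> play_rows(commands="-.43 -.25 0 0 0 0;0 0 -.3 0 0 0;0 0 -.9 0 0 0;0 0 -.73 0 0 0;0 0 0 0 0 0;0 0 0 0 0 0")

```text
time_s: 38.6
tcp_pos: [0.4509, -0.2404, 0.0998]
ee_rot: [[1.0, -0.031, -0.001], [-0.031, -1.0, -0.0], [-0.001, 0.0, -1.0]]
wrist_force: [0.0, -0.0, 0.3]
gripper_width: 0.997
gripper_force: 0.0
```

>>> play_rows(commands="0 0 0 0 0 0;0 0 0 0 0 0;0 0 0 0 0 0;0 0 0 0 0 0;0 0 0 0 0 0;0 0 0 0 0 0;0 0 0 0 0 0", grip=40)

```text
time_s: 39.3
tcp_pos: [0.4509, -0.2406, 0.1001]
ee_rot: [[1.0, -0.031, 0.0], [-0.031, -1.0, -0.0], [0.0, 0.0, -1.0]]
wrist_force: [0.2, -0.2, 1.6]
gripper_width: 0.591
gripper_force: 30.0
```

>>> play_rows(commands="0 0 .5 0 0 0;0 0 .8 0 0 0;0 .5 0 0 0 0;0 .8 0 0 0 0;0 .8 0 0 0 0;.3 .6 0 0 0 0;.6 .4 0 0 0 0;.7 0 0 0 0 0;.7 0 0 0 0 0;.8 0 0 0 0 0;.7 0 0 0 0 0;.37 0 0 0 0 0;0 0 0 0 0 0;0 0 0 0 0 0;0 0 -.4 0 0 0;0 0 -.3 0 0 0;0 0 -.2 0 0 0;0 0 -.04 0 0 0;0 0 0 0 0 0")

```text
time_s: 41.2
tcp_pos: [0.5758, -0.1474, 0.1105]
ee_rot: [[1.0, -0.031, -0.0], [-0.031, -1.0, 0.0], [-0.0, -0.0, -1.0]]
wrist_force: [-0.0, -0.4, -1.4]
gripper_width: 0.586
gripper_force: 30.0
```

>>> play_rows(commands="0 0 -.03 0 0 0;0 0 0 0 0 0;0 0 0 0 0 0;0 0 0 0 0 0;0 0 .5 0 0 0;0 0 1 0 0 0;0 0 .7 0 0 0", grip=87)

```text
time_s: 41.9
tcp_pos: [0.5765, -0.1476, 0.1775]
ee_rot: [[1.0, -0.031, 0.002], [-0.031, -1.0, -0.001], [0.002, 0.001, -1.0]]
wrist_force: [1.0, 0.4, 0.8]
gripper_width: 0.987
gripper_force: 0.0
```

>>> play_rows(commands="-.6 0 0 0 0 0;-1 0 0 0 0 0;-1 0 0 0 0 0;-.3 0 -.5 0 0 0;0 0 -1 0 0 0;0 0 -1 0 0 0;0 0 -.6 0 0 0;0 0 -.1 0 0 0;0 0 0 0 0 0;0 0 0 0 0 0;0 0 0 0 0 0;0 0 0 0 0 0", grip=0)

```text
time_s: 43.1
tcp_pos: [0.4895, -0.1474, 0.0807]
ee_rot: [[1.0, -0.031, 0.002], [-0.031, -1.0, -0.0], [0.002, -0.0, -1.0]]
wrist_force: [1.0, 0.1, 0.3]
gripper_width: 0.034
gripper_force: 0.0
```

>>> play_rows(commands="0 0 0 0 0 0;.7 -.02 0 0 0 0;.6 -.02 0 0 0 0;.3 0 0 0 0 0;.2 0 0 0 0 0;.2 0 0 0 0 0;.2 0 0 0 0 0;.2 0 0 0 0 0;.2 0 0 0 0 0;.2 0 0 0 0 0;.15 0 0 0 0 0;.15 0 0 0 0 0;.15 0 0 0 0 0")

```text
time_s: 44.4
tcp_pos: [0.5838, -0.1486, 0.0792]
ee_rot: [[0.999, -0.032, -0.006], [-0.032, -0.999, 0.0], [-0.006, -0.0, -1.0]]
wrist_force: [-3.8, 1.7, 0.8]
gripper_width: 0.006
gripper_force: 2.2
```

>>> play_rows(commands=".15 0 0 0 0 0;.1 0 0 0 0 0;.1 0 0 0 0 0;.05 0 0 0 0 0;0 0 0 0 0 0")

```text
time_s: 44.9
tcp_pos: [0.591, -0.1487, 0.0791]
ee_rot: [[0.999, -0.032, -0.017], [-0.032, -0.999, 0.001], [-0.017, -0.0, -1.0]]
wrist_force: [-17.5, 2.5, 11.5]
gripper_width: 0.005
gripper_force: 8.6
```

>>> play_rows(commands="-1 0 0 0 0 0;-1 0 0 0 0 0;-1 0 0 0 0 0;-.5 0 .4 0 0 0;0 0 1 0 0 0;0 0 1 0 0 0;0 0 1 0 0 0;0 0 1 0 0 0;0 0 0 0 0 0")

```text
time_s: 45.8
tcp_pos: [0.4982, -0.1491, 0.2174]
ee_rot: [[0.999, -0.03, 0.015], [-0.03, -1.0, -0.002], [0.015, 0.001, -1.0]]
wrist_force: [1.1, 0.4, 0.7]
gripper_width: 0.003
gripper_force: 0.0
```

```bash
python3 - <<'E'
from h import *
cap('top','top6'); caps('top6'); print(r.sense()['joints'])
cv2.imwrite('pics/c6.png',cv2.resize(cv2.imread('pics/top6.png')[155:260,200:425],None,fx=3.5,fy=3.5,interpolation=cv2.INTER_CUBIC))
E
```

```text
254 [0.6401 0.0759 0.1385]
228 [0.637  0.0013 0.1398]
255 [ 0.6337 -0.0746  0.1381]
246 [ 0.6311 -0.1479  0.1395]
[ 1.30911419e+00  1.17110509e+01 -1.54604617e+01  4.48362844e-02
 -6.22822277e+01  8.69015660e+01]
```

View pics/c6.png

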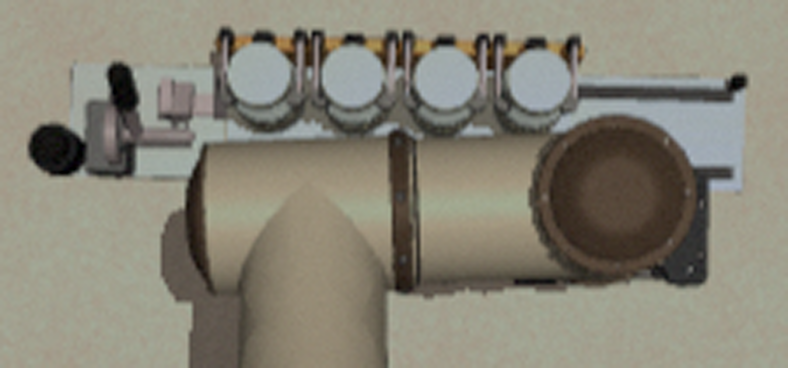

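All four bottles sit in line with their caps against the board. Next I turn the tool a quarter and move above the release button.

>>> play_rows(commands=".2 .84 0 0 0 -.65;.2 .84 0 0 0 -.65;.2 .84 0 0 0 -.65;.2 .84 0 0 0 -.65;.2 .84 0 0 0 -.65;.2 .84 0 0 0 -.65;.2 .84 0 0 0 -.65;.2 .84 0 0 0 -.65;.2 .84 0 0 0 -.65;.2 .84 0 0 0 -.65;.2 .84 0 0 0 -.65;.2 .84 0 0 0 -.65;.2 .84 0 0 0 -.65;.2 .84 0 0 0 -.65;.2 .84 0 0 0 -.65;.1 .8 0 0 0 -.65;0 0 0 0 0 0;0 0 0 0 0 0")

```text
time_s: 47.65
tcp_pos: [0.5864, 0.2539, 0.2104]
ee_rot: [[-0.019, -1.0, -0.001], [-1.0, 0.019, -0.001], [0.001, 0.001, -1.0]]
wrist_force: [0.5, -0.6, 0.2]
gripper_width: 0.003
gripper_force: 0.0
```

>>> play_rows(commands=".17 .05 -.5 0 0 0;0 0 -1 0 0 0;0 0 -1 0 0 0;0 0 -1 0 0 0;0 0 -.8 0 0 0;0 0 -.2 0 0 0;0 0 0 0 0 0")

```text
time_s: 48.35
tcp_pos: [0.5911, 0.2538, 0.0753]
ee_rot: [[-0.021, -1.0, -0.002], [-1.0, 0.021, -0.002], [0.002, 0.002, -1.0]]
wrist_force: [-0.8, 0.9, 0.2]
gripper_width: 0.001
gripper_force: 0.0
```

>>> play_rows(commands="0 0 -.15 0 0 0;0 0 -.15 0 0 0;0 0 -.1 0 0 0;0 0 0 0 0 0")

```text
time_s: 48.75
tcp_pos: [0.5914, 0.2549, 0.0648]
ee_rot: [[-0.021, -1.0, -0.0], [-1.0, 0.021, 0.0], [-0.0, 0.0, -1.0]]
wrist_force: [0.5, 0.3, -0.3]
gripper_width: 0.004
gripper_force: 0.0
```

>>> play_rows(commands="0 0 -.15 0 0 0;0 0 -.15 0 0 0;0 0 -.1 0 0 0;0 0 -.05 0 0 0;0 0 0 0 0 0")

```text
time_s: 49.25
tcp_pos: [0.592, 0.2553, 0.0516]
ee_rot: [[-0.02, -1.0, 0.001], [-1.0, 0.02, 0.001], [-0.001, -0.001, -1.0]]
wrist_force: [1.7, 0.4, 3.6]
gripper_width: 0.008
gripper_force: 1.4
```

>>> play_rows(commands="0 0 -.05 0 0 0;0 0 -.05 0 0 0;0 0 0 0 0 0;0 0 0 0 0 0;0 0 0 0 0 0")

```text
time_s: 49.75
tcp_pos: [0.5922, 0.2555, 0.051]
ee_rot: [[-0.019, -1.0, 0.002], [-1.0, 0.019, 0.001], [-0.001, -0.002, -1.0]]
wrist_force: [-3.7, -0.0, 12.6]
gripper_width: 0.008
gripper_force: 6.1
```

>>> play_rows(commands="0 0 .5 0 0 0;0 0 1 0 0 0;0 0 1 0 0 0;0 0 1 0 0 0;0 0 1 0 0 0;0 0 .8 0 0 0;-.6 -.3 0 0 0 0;-.6 -.8 0 0 0 0;-.6 -1 0 0 0 0;-.6 -1 0 0 0 0;-.6 -1 0 0 0 0;0 -1 0 0 0 0;0 -1 0 0 0 0;0 -1 0 0 0 0;0 0 0 0 0 0")

```text
time_s: 51.25
tcp_pos: [0.4999, 0.0391, 0.2065]
ee_rot: [[-0.024, -1.0, -0.003], [-1.0, 0.024, -0.001], [0.001, 0.003, -1.0]]
wrist_force: [-0.2, -0.1, -0.0]
gripper_width: 0.005
gripper_force: 0.0
```

```bash
python3 - <<'E'
from h import *
cap('top','top7'); caps('top7')
cv2.imwrite('pics/c7.png',cv2.resize(cv2.imread('pics/top7.png')[155:260,200:425],None,fx=3.5,fy=3.5,interpolation=cv2.INTER_CUBIC))
E
```

```text
183 [0.645  0.0762 0.1398]
216 [ 0.6383 -0.0009  0.1394]
240 [ 0.6336 -0.0737  0.1394]
254 [ 0.6311 -0.1482  0.1391]
```

View pics/c7.png

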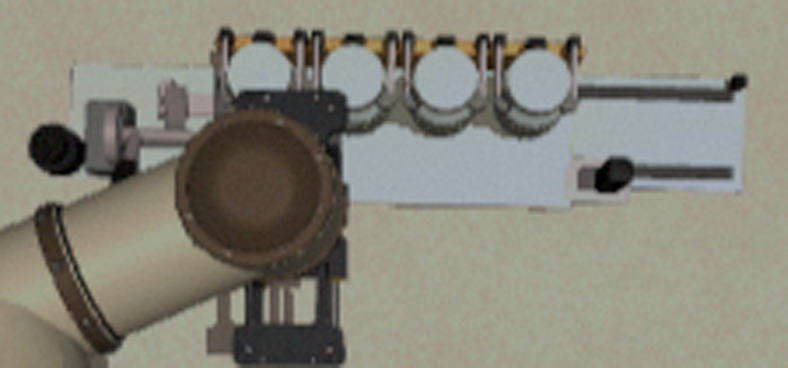

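>>> play_rows(commands=".2 -.7 0 0 0 0;.25 -.9 0 0 0 0;.25 -.9 0 0 0 0;.25 -.9 0 0 0 0;.25 -.9 0 0 0 0;.25 -.9 0 0 0 0;.3 -.9 0 0 0 0;0 -.7 0 0 0 0;0 0 -.6 0 0 0;0 0 -1 0 0 0;0 0 -1 0 0 0;0 0 -1 0 0 0;0 0 -.6 0 0 0;0 0 0 0 0 0;0 0 0 0 0 0")

```text
time_s: 52.8
tcp_pos: [0.5543, -0.1616, 0.0812]
ee_rot: [[-0.019, -1.0, -0.001], [-1.0, 0.019, -0.0], [0.0, 0.001, -1.0]]
wrist_force: [0.4, 0.6, 0.7]
gripper_width: 0.008
gripper_force: 0.0
```

>>> play_rows(commands="0 -.5 0 0 0 0;0 -.3 0 0 0 0;0 -.2 0 0 0 0;-.01 -.2 0 0 0 0;-.01 -.2 0 0 0 0;-.01 -.25 0 0 0 0;-.01 -.25 0 0 0 0;-.01 -.25 0 0 0 0;-.01 -.25 0 0 0 0;-.01 -.25 0 0 0 0;-.01 -.25 0 0 0 0;-.01 -.25 0 0 0 0;-.01 -.25 0 0 0 0;-.01 -.25 0 0 0 0;-.01 -.25 0 0 0 0;-.01 -.25 0 0 0 0;0 0 0 0 0 0")

```text
time_s: 54.5
tcp_pos: [0.5492, -0.2878, 0.0809]
ee_rot: [[-0.022, -1.0, -0.002], [-1.0, 0.022, -0.0], [0.0, 0.002, -1.0]]
wrist_force: [0.1, 0.5, 0.3]
gripper_width: 0.007
gripper_force: 0.0
```

>>> play_rows(commands="0 -.15 0 0 0 0;0 -.15 0 0 0 0;0 -.15 0 0 0 0;0 -.15 0 0 0 0;0 -.1 0 0 0 0;0 0 0 0 0 0")

```text
time_s: 55.1
tcp_pos: [0.5506, -0.3085, 0.0814]
ee_rot: [[-0.021, -1.0, 0.001], [-1.0, 0.021, -0.001], [0.001, -0.001, -1.0]]
wrist_force: [0.2, -0.2, 0.3]
gripper_width: 0.005
gripper_force: 0.0
```

>>> play_rows(commands="0 -.1 0 0 0 0;0 -.1 0 0 0 0;0 -.1 0 0 0 0")

```text
time_s: 55.4
tcp_pos: [0.5504, -0.3143, 0.0814]
ee_rot: [[-0.021, -1.0, 0.0], [-1.0, 0.021, 0.004], [-0.004, -0.0, -1.0]]
wrist_force: [0.4, 19.5, 5.9]
gripper_width: 0.005
gripper_force: 9.5
```

```bash
python3 - <<'E'
from h import *
cap('top','top8'); caps('top8'); print(r.sense()['wrist_force'])
cv2.imwrite('pics/c8.png',cv2.resize(cv2.imread('pics/top8.png')[155:260,200:425],None,fx=3.5,fy=3.5,interpolation=cv2.INTER_CUBIC))
E
```

```text
242 [ 0.6351 -0.0409  0.1399]
73 [ 0.6307 -0.1001  0.1389]
72 [0.5529 0.1885 0.1321]
[-0.64143526 12.20309435  4.19125306]
```

View pics/c8.png

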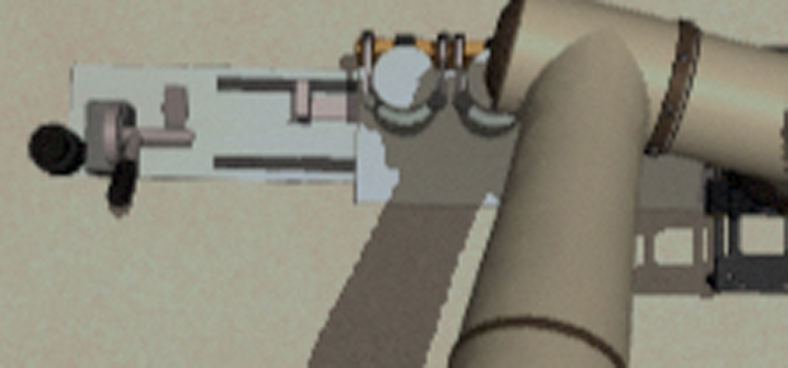

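The shuttle is at the far stop (about 0.12 m of travel, 19 N felt) and the lever is back. I'll retreat and check once more.

>>> play_rows(commands="0 .3 0 0 0 0;0 .4 0 0 0 0;0 0 .8 0 0 0;0 0 1 0 0 0;0 0 1 0 0 0;0 0 1 0 0 0;0 0 1 0 0 0;-.6 .7 0 0 0 0;-.6 1 0 0 0 0;-.6 1 0 0 0 0;-.6 1 0 0 0 0;-.6 1 0 0 0 0;-.6 1 0 0 0 0;0 1 0 0 0 0;0 1 0 0 0 0;0 1 0 0 0 0;0 1 0 0 0 0;0 1 0 0 0 0;0 0 0 0 0 0;0 0 0 0 0 0")

```text
time_s: 57.45
tcp_pos: [0.4419, 0.0258, 0.2254]
ee_rot: [[-0.019, -1.0, 0.001], [-1.0, 0.019, -0.0], [0.0, -0.001, -1.0]]
wrist_force: [0.3, -0.3, -0.1]
gripper_width: 0.004
gripper_force: 0.0
```

```bash
python3 - <<'E'
from h import *
cap('top','top9'); caps('top9'); print(r.sense()['tcp_pos'])
cv2.imwrite('pics/c9.png',cv2.resize(cv2.imread('pics/top9.png')[155:260,200:425],None,fx=3.5,fy=3.5,interpolation=cv2.INTER_CUBIC))
E
```

```text
241 [ 0.6349 -0.0406  0.1397]
254 [ 0.6324 -0.1147  0.1398]
247 [ 0.6292 -0.1899  0.1388]
263 [ 0.6266 -0.2636  0.1387]
73 [0.5534 0.1884 0.1318]
[0.44188686 0.0252262  0.22529124]
```

View pics/c9.png

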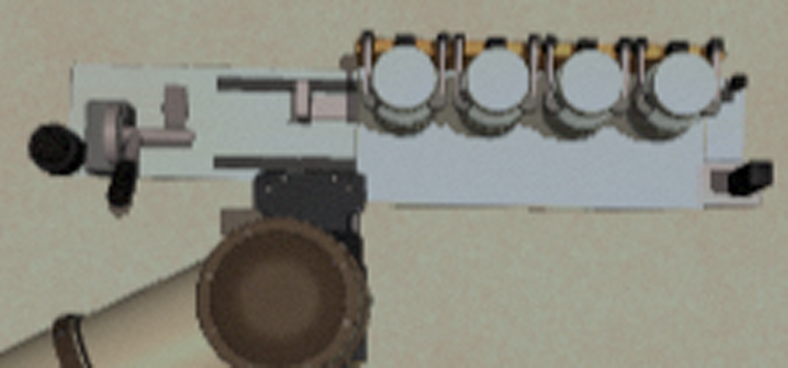

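All four bottles are home, the shuttle is at the far end and the lever is back.

```bash
python3 -c "
from station import r
print(r.finish_job())"
```

```text
the job is handed in; nothing more can be done
None
```

The job is handed in: all four bottles are snapped home and upright, the brake lever was released and sprang back, and the loaded shuttle stands at the far end of its track (one hard push on the handle peaked at 108 N at the wrist, under the 120 N limit).

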